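# Open the lip compartment of the rotary caddy and stow the spice jar

### The job

Turn the cap of the round caddy until its opening sits squarely over the compartment that has the pouring lip on the outside of the drum. Then pick up the knobbed spice jar from the wooden trivet, lower it through that opening, letting go only once it is partly inside, so that it ends standing upright on the compartment's floor with the opening still over it. Leave the bowls, bento box, egg slicer and brush where they are.

Things in the scene. Friction and masses are not known exactly. Their poses are not given: they have to be found in the camera images.
- drum: White plastic round caddy, dark liner inside, fixed: 180 mm diameter, 80 mm tall, inside floor 8 mm above the counter, walls 4 mm. Three 120-degree compartments, dividers 60, 180, -60 deg from its +x. Only the +x one has the pouring lip: a 54 mm wide trough on the outer wall just under the rim, reaching 124 mm from the axis. Origin: centre of the underside; z up; +x to the lip.
- lip_compartment (a point): Point over the middle of the lip compartment, 58 mm from the drum's axis along the drum's +x, at the height of the cap's top face (85 mm above the counter). Axes as the drum.
- cap (a joint): Turning angle (rad) of the cap about the drum's vertical axis, counted anticlockwise seen from above; 0 = opening exactly over the lip compartment. It turns freely either way, starts anticlockwise of 0 by 0.8 to 2.2 rad, and stays where it is left; friction about 0.12 N m, no detents.
- cap_opening (a point): Centre of the cap's only opening, at the cap's top face (85 mm above the counter), 58 mm from the axis. The white cap is a disc 196 mm across, 5 mm thick, with a 1 mm raised rim; the opening is 60 mm radially (28 to 88 mm from the axis, outer corners cut by the rim) by 66 mm across. Axes turn with the cap: x from the axis out to the opening, z up.
- cap_bar (a point): Centre of the upright grip bar in the middle of the cap, on the turning axis, 102 mm above the counter. The bar is 14 mm thick (along the cap's x), 60 mm long (along the cap's y) and stands 32 mm above the cap's top face (its top is 117 mm above the counter). Axes turn with the cap (x to the opening).
- jar_center (a point): Middle (half-way up, on the axis) of the spice jar, which stands upright on the trivet: 70 mm tall in all, white ceramic body 40 mm diameter and 44 mm tall, with a wooden knob 24 mm diameter and 26 mm tall on top; about 0.12 kg. z up along the jar.
- trivet: Round wooden trivet, fixed, 160 mm diameter, 12 mm thick; origin at the centre of its underside.
- bowls: Stack of two glass bowls, 140 mm across, 73 mm tall; origin under the centre. Leave alone.
- bento: Lidded pink bento box, 186 x 116 x 59 mm; origin under the centre, long side along x. Leave alone.
- slicer: Aluminium egg slicer with wire frame, 130 x 90 x 32 mm; origin under the centre, long side along x. Leave alone.
- brush: Kitchen brush with a hard handle, 200 mm long, lying flat along its x; leave alone.
There are look-alikes about, which are no part of the job. There is more than one size of the part that bears jar_center; the job needs the middle-sized.

How it is judged:
By the outcome, as a careful person would: the job done as asked, in the order asked, and still so for the second after the job is handed in, with the robot touching nothing.
It also fails if it takes over 64 s, if anything falls off the work surface, if the arm or the gripper's body presses on something with over 40 N, if the wrist force passes 120 N, or if a joint passes its speed limit or range.

### The arm

A 6-joint arm with a two-finger parallel gripper is mounted at the origin on the work surface. World frame = base frame: x ahead of the robot, y to its left, z up, the work surface at z = 0. Lengths are in mm, angles in degrees, forces in N, time in s.
With the tool pointing down it reaches from about 425 to 1125 mm from the base axis. Payload 14.9 kg.
Tool frame: the origin (TCP) lies at the very end of the fingers, on their centre line; the grasp point (between the pads) lies 19 mm behind it (bot.tcp_to_grasp is the distance from the TCP to the grasp point, in mm); z points along the fingers, y is the line along which they close (so a half turn about z gives the same grasp; the last joint's range is limited). The gripper opens to 91 mm and grips with 3 to 60 N. Pads are 32 mm wide; open, the fingers measure 118 mm over their backs; the gripper's body (76 mm by 178 mm) begins 60 mm behind the grasp point.
Start: joints at [64.383, 21.709, 99.362, -0, 58.929, -1.908], TCP at [281.472, 640.93, 213.932] pointing down, gripper open.
Joint ranges: [-158.91, 158.91], [-42.39, 125.64], [0.06, 152.35], [-60.88, 240.88], [17.5, 164.5], [-176.32, 176.32]. Speed limits (degrees/s): [108.29, 108.29, 136.94, 180, 180, 180].

### API

Orientations are given as [roll, pitch, yaw] about the fixed x, y, z axes, in that order (R = Rz(yaw) Ry(pitch) Rx(roll)).
In Python, from bench import bot, eyes gives the robot as it stands.
- The arm moves only by the tool play_rows, never from a script. Its argument "plan" is a list of rows, each a list of 6 numbers: the shift along the tool's x, y, z as a fraction of full scale, then the turn, a rotation vector about the tool's x, y, z as a fraction of full scale. A call has exactly 8 rows; each row shifts and turns the commanded pose from where the row before left it, along the tool's axes as they then stand; what a row does not reach is not made up. Full scale, the value 1, is 20 mm for a shift and 360 degrees for a turn. A row lasts 1/12 s, in which the tool goes at most 41.7 mm and 7.16 degrees, less where a joint would pass 70% of its speed; a pose out of reach is approached as far as the arm can. A call with a number of a shift or a turn outside -1 to 1 is refused whole. A call with a gripper value outside its range is refused whole. "jaw" is the opening, from -1 (shut) to 1 (fully open), set as the call begins (left out, the last holds). The fingers move at their own pace and stop on an object; the grip force is fixed at half the most. Time passes only in rows, so rows that do not move let the fingers close, or fill a call up. It gives the time, the measured TCP pose, the force, the opening and the grip force at its end, in the units of the state.
- bot.read_state(): the state, without advancing time (a new reading comes with each control period).
- eyes.snapshot(name): name is "side" or "top" or "wrist"; returns a dict with "color" (420x560x3 uint8, red, green, blue), "fovy" (degrees; the focal length in pixels is half the picture's height over the tangent of half this angle, whatever the lens; pixels are square), "cx", "cy" (the principal point, pixels), "extrinsics" (4x4, takes a point from camera to world coordinates). Camera axes: x right, y down, z forward; pixel columns grow to the right and rows downward; lengths in mm; the calibration is good to about 2 mm. A picture is of the moment at which its call begins. There is no depth.
- bot.hand_in(): hands the job in; it is judged then, once.
The state is a dict: "clock": time; "q": joint angles; "qd": joint speeds; "joint_efforts": joint torques, N m; "ee_pos": TCP position; "tcp_rot": TCP orientation; "wrist_force": force on the tool from outside, world axes, zero at the start; "ft_torque": the same for the moment, N m; "finger_gap": opening from 0.0 (shut) to 1.0 (fully open); "gripper_force": force on a finger pad.
Only numpy, scipy, OpenCV 4.12 (cv2) and the standard library are available. Lean on these libraries where they do the work, as an engineer would, in place of code of your own. Each camera call takes 0.05 s, during which the arm holds its last target. There are 200 camera calls.

## Working session

There is one attempt and no reset: what is moved stays moved. The work goes in short steps, Python scripts to look and compute and a tool call to move; the robot and the scene stay as the last step left them, time stands still between calls to the robot, and variables do not carry over. Pictures are saved under pics/ and viewed, at most 10 in all, crops included, and the job is handed in when it is done.

Besides the shell and the picture viewer there is one more tool, called after "Request:" as a command line: name --pt "numbers of a row" for each row, then --argument value for the rest. play_rows: Moves the arm, as the interface text tells. Its arguments: {"type":"object","properties":{"plan":{"type":"array"},"jaw":{"type":"number"}},"required":["plan"]}

```bash
mkdir -p pics; ls; cat > h.py <<'E'
import numpy as np, cv2
from bench import bot, eyes
def cam(n):
    s=eyes.snapshot(n); return s
def ray(s,u,v,z):
    f=s["color"].shape[0]/2/np.tan(np.radians(s["fovy"]/2)); E=np.array(s["extrinsics"])
    d=E[:3,:3]@np.array([(u-s["cx"])/f,(v-s["cy"])/f,1]); o=E[:3,3]
    return o+d*(z-o[2])/d[2]
def proj(s,p):
    f=s["color"].shape[0]/2/np.tan(np.radians(s["fovy"]/2)); E=np.array(s["extrinsics"])
    c=E[:3,:3].T@(np.array(p)-E[:3,3]); return f*c[0]/c[2]+s["cx"],f*c[1]/c[2]+s["cy"]
E
python3 - <<'E'
from h import *
import pickle
for n in ("top","side"):
    s=cam(n); pickle.dump(s,open(n+".pkl","wb")); cv2.imwrite(f"pics/{n}0.png",cv2.resize(s["color"][:,:,::-1],(800,600)))
    print(n,s["fovy"],s["cx"],s["cy"],np.round(s["extrinsics"],3))
print(bot.read_state())
E
```

```text
pics
top 51.79552921260835 276.8928352856824 209.5001598392355 [[ 5.100000e-02 -9.760000e-01  2.130000e-01  4.052520e+02]
 [-9.990000e-01 -4.900000e-02  1.400000e-02 -2.867800e+01]
 [-3.000000e-03 -2.140000e-01 -9.770000e-01  1.144991e+03]
 [ 0.000000e+00  0.000000e+00  0.000000e+00  1.000000e+00]]
side 49.077051173599344 276.6705099408984 209.03782056671048 [[-9.85000e-01 -1.09000e-01  1.37000e-01  4.90642e+02]
 [-1.75000e-01  6.40000e-01 -7.49000e-01  8.82209e+02]
 [-6.00000e-03 -7.61000e-01 -6.49000e-01  8.50876e+02]
 [ 0.00000e+00  0.00000e+00  0.00000e+00  1.00000e+00]]
{'clock': 0.1, 'q': array([ 6.43841756e+01,  2.17369297e+01,  9.93922892e+01, -9.13951683e-04,
        5.89283683e+01, -1.90972875e+00]), 'qd': array([ 0.07202616, -0.07651031, -0.00209266,  0.01678674, -0.02842895,
        0.01898178]), 'joint_efforts': array([-1.94707703e-03, -7.65034246e+01, -4.35290802e+01,  6.51871646e-02,
        3.98537144e-02, -4.73564023e-05]), 'ee_pos': array([281.30532091, 640.59851797, 213.33629669]), 'tcp_rot': array([-1.79942419e+02, -1.13717604e-03,  1.56294376e+02]), 'wrist_force': array([ 0.63781873, -0.52846373,  0.24407523]), 'ft_torque': array([-0.01810694,  0.03628678, -0.01029214]), 'gripper_force': 0.0, 'finger_gap': 0.9986371621977803}
```

View pics/top0.png

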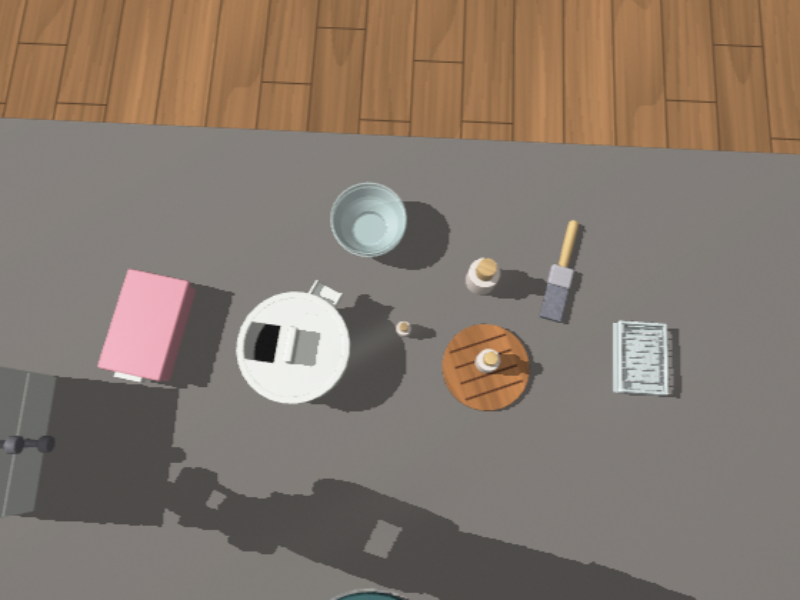

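View pics/side0.png

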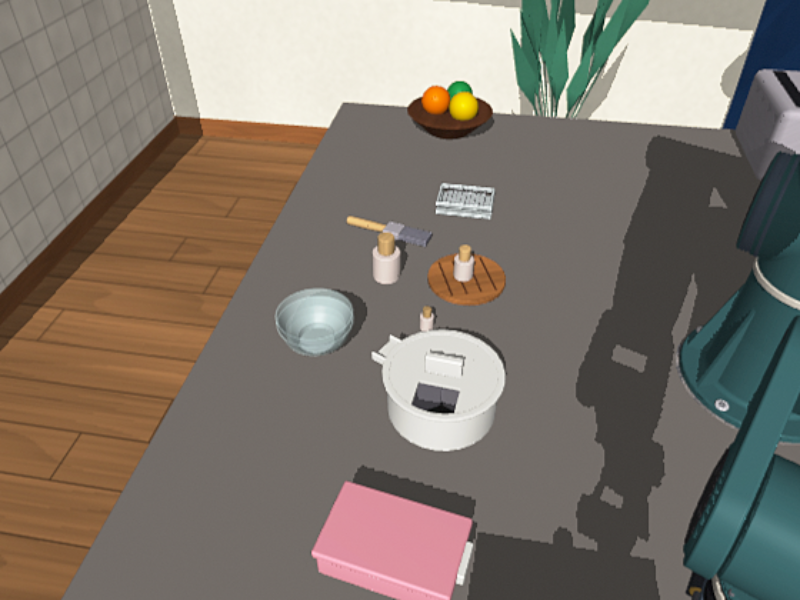

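The top view shows the drum at about (293,347), its opening to the left at (263,343) and the lip at upper right (325,293). There are three jars: large (484,275) and small (403,328), both on the counter, and one on the trivet (488,360). The one on the trivet is middle-sized and is the one meant. I'll confirm it in an enlarged crop.

```bash
python3 - <<'E'
import pickle,cv2,numpy as np
t=pickle.load(open("top.pkl","rb"))["color"][:,:,::-1]; s=pickle.load(open("side.pkl","rb"))["color"][:,:,::-1]
# top crop x155..385,y180..295
a=cv2.resize(t[185:295,155:385-10],None,fx=3.6,fy=3.6,interpolation=cv2.INTER_CUBIC)[:, :792]
cv2.imwrite("pics/tc.png",cv2.resize(t[185:300,155:375],(792,414),interpolation=cv2.INTER_CUBIC))
cv2.imwrite("pics/sc.png",cv2.resize(s[160:320,250:370],(450,600),interpolation=cv2.INTER_CUBIC))
E
```

```text
(no output)
```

View pics/tc.png

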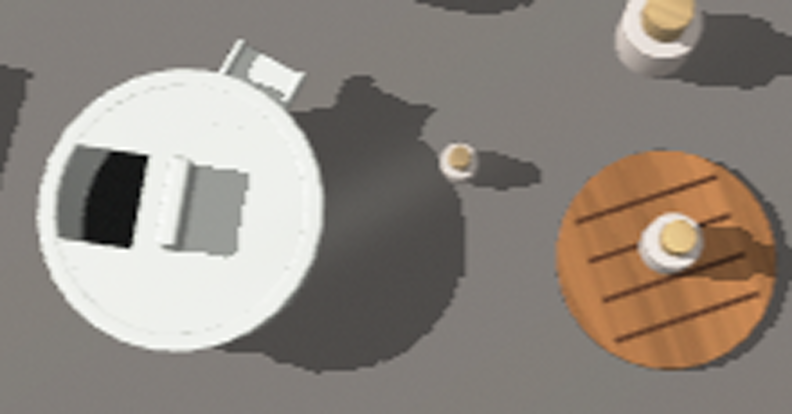

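View pics/sc.png

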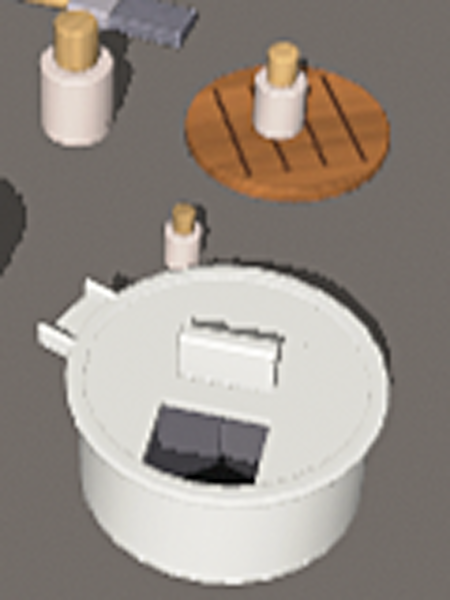

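The crops confirm the jar: the one on the trivet, with its knob top at crop (680,238), sits between the large jar (665,15) and the small one (460,158). The opening's corners are (75,145), (149,153), (133,248) and (57,238). The lip's outer corners are (241,39) and (304,72).

```bash
python3 - <<'E'
from h import *
import pickle
from scipy.optimize import least_squares
t=pickle.load(open("top.pkl","rb")); s=pickle.load(open("side.pkl","rb"))
T=lambda x,y,z: ray(t,155+(x+.5)/3.6-.5,185+(y+.5)/3.6-.5,z)
S=lambda x,y,z: ray(s,250+(x+.5)/3.75-.5,160+(y+.5)/3.75-.5,z)
# cap rim by segmentation
def circ(P):
    r=least_squares(lambda p:np.hypot(P[:,0]-p[0],P[:,1]-p[1])-p[2],[P[:,0].mean(),P[:,1].mean(),98],loss="soft_l1");return r.x
g=[(37,210),(324,205),(175,68),(180,351),(75,110),(75,308),(283,110),(280,308)]
P=np.array([T(x,y,86) for x,y in g]);c=circ(P);print("cap top",c)
g=[(67,370),(389,390),(230,266),(240,502),(115,303),(340,300)]
P=np.array([S(x,y,85) for x,y in g]);print("cap side",circ(P))
C=c[:2]
ang=lambda p:np.degrees(np.arctan2(p[1]-C[1],p[0]-C[0]))
oc=[T(*q,85) for q in [(75,145),(149,153),(133,248),(57,238)]]
# tangential edges of opening: inner edge (149,153)-(133,248)
e=oc[1]-oc[2];print("inner edge yaw",np.degrees(np.arctan2(e[1],e[0])))
e=oc[0]-oc[1];print("side yaw",np.degrees(np.arctan2(e[1],e[0])));e=oc[3]-oc[2];print(np.degrees(np.arctan2(e[1],e[0])))
print("inner mid",ang((oc[1]+oc[2])/2),np.linalg.norm(((oc[1]+oc[2])/2)[:2]-C))
b=[T(*q,117) for q in [(170,155),(190,157),(179,250),(160,246)]];print("bar",np.mean(b,0)); e=b[1]-b[2];print(np.degrees(np.arctan2(e[1],e[0])))
so=[S(*q,85) for q in [(163,404),(270,429)]];e=so[0]-so[1];print("side inner edge yaw",np.degrees(np.arctan2(e[1],e[0])),ang((so[0]+so[1])/2))
for z in (78,):
    l=[T(*q,z) for q in [(241,39),(304,72)]];m=(l[0]+l[1])/2;e=l[0]-l[1]
    print("lip",m,ang(m),np.linalg.norm(m[:2]-C),np.linalg.norm(e),np.degrees(np.arctan2(e[1],e[0]))-90)
    l=[S(*q,z) for q in [(90,279),(38,328)]];m=(l[0]+l[1])/2;e=l[1]-l[0]
    print("lip side",m,ang(m),np.linalg.norm(m[:2]-C),np.linalg.norm(e),np.degrees(np.arctan2(e[1],e[0]))-90)
print("knob top",T(680,238,82),S(284,51,82)); print("knob left/right",T(660,238,82),T(699,238,82))
g=[(556,260),(776,260),(665,149),(670,369)]
print("trivet",circ(np.array([T(x,y,12) for x,y in g])))
E
```

```text
cap top [545.78500725 159.81462459  98.01288469]
cap side [544.90999331 160.3220432   97.10347862]
inner edge yaw -4.274542058359178
side yaw 86.65496607864772
85.43293548097967
inner mid 83.53515834761879 27.44894790150318
bar [544.65613664 158.04654328 117.        ]
-1.7948593683361613
side inner edge yaw -7.753254954341161 85.84774342768048
lip [657.00838467 105.40239009  78.        ] -26.06861113602627 123.8197518482696 50.96830167336696 -25.132097676521568
lip side [656.43730805 108.67960987  78.        ] -24.802762279057976 121.89635516919408 55.13542576479694 -26.083102856036376
knob top [ 541.88525962 -183.21080941   82.        ] [ 543.9314977  -182.21450251   82.        ]
knob left/right [ 541.19488292 -169.54788413   82.        ] [ 542.54107294 -196.1897068    82.        ]
trivet [ 536.26406523 -183.39797331   79.99735431]
```

Measured: drum axis at (545,160), lip direction about -25.5°, opening at about 85.5°. The cap therefore needs about -111°. The jar is at (542.5,-183). I'll move above the bar.

Request:
play_rows --pt "-0.5 -0.4 0 0 0 0" --pt "-0.9 -0.7 0 0 0 0" --pt "-0.9 -0.7 0 0 0 0" --pt "-0.9 -0.7 0 0 0 0" --pt "-0.9 -0.7 0 0 0 0" --pt "-0.9 -0.7 0 0 0 0" --pt "-0.9 -0.7 0 0 0 0" --pt "-0.9 -0.7 0 0 0 0" --jaw 1

```text
clock: 0.77
ee_pos: [363.8, 487.3, 213.7]
tcp_rot: [-180.0, 0.0, 156.3]
wrist_force: [1.0, 0.3, -0.5]
finger_gap: 0.997
gripper_force: 0.0
```

Request:
play_rows --pt "-0.9 -0.7 0 0 0 0" --pt "-0.9 -0.7 0 0 0 0" --pt "-0.9 -0.7 0 0 0 0" --pt "-0.9 -0.7 0 0 0 0" --pt "-0.9 -0.7 0 0 0 0" --pt "-0.9 -0.7 0 0 0 0" --pt "-0.9 -0.7 0 0 0 0" --pt "-0.9 -0.7 0 0 0 0"

```text
clock: 1.43
ee_pos: [450.3, 326.9, 213.8]
tcp_rot: [-180.0, -0.0, 156.3]
wrist_force: [0.2, 0.9, 0.2]
finger_gap: 1.0
gripper_force: 0.0
```

Request:
play_rows --pt "-0.9 -0.7 0 0 0 0" --pt "-0.9 -0.7 0 0 0 0" --pt "-0.9 -0.7 0 0 0 0" --pt "-0.9 -0.7 0 0 0 0" --pt "-0.9 -0.7 0 0 0 0" --pt "-0.9 -0.7 0 0 0 0" --pt "-0.9 -0.7 0 0 0 0" --pt "-0.5 -0.2 0 0 0 0"

```text
clock: 2.1
ee_pos: [534.0, 178.1, 213.8]
tcp_rot: [-180.0, -0.0, 156.2]
wrist_force: [-1.3, 0.1, 0.6]
finger_gap: 0.999
gripper_force: 0.0
```

Request:
play_rows --pt "0 0 0.5 0 0 -0.01" --pt "0 0 0.5 0 0 -0.014" --pt "0 0 0.5 0 0 -0.014" --pt "0 0 0.5 0 0 -0.014" --pt "0 0 0.5 0 0 -0.002" --pt "0 0 0.5 0 0 0" --pt "0 0 0 0 0 0" --pt "0 0 0 0 0 0"

```text
clock: 2.77
ee_pos: [533.3, 180.6, 153.5]
tcp_rot: [-180.0, -0.1, 175.6]
wrist_force: [0.8, -0.6, 1.0]
finger_gap: 1.002
gripper_force: 0.0
```

Request:
play_rows --pt "-0.17 -0.245 0 0 0 0" --pt "-0.17 -0.245 0 0 0 0" --pt "-0.17 -0.245 0.3 0 0 0" --pt "-0.17 -0.245 0.3 0 0 0" --pt "0 0 0.3 0 0 0" --pt "0 0 0.2 0 0 0" --pt "0 0 0 0 0 0" --pt "0 0 0 0 0 0"

```text
clock: 3.43
ee_pos: [545.5, 160.1, 131.5]
tcp_rot: [-180.0, -0.0, 175.7]
wrist_force: [0.1, -0.1, -0.0]
finger_gap: 1.001
gripper_force: 0.0
```

```bash
python3 - <<'E'
from h import *
s=cam("wrist"); cv2.imwrite("pics/w1.png",s["color"][:,:,::-1])
st=bot.read_state();print(st["ee_pos"],st["tcp_rot"])
for a in (0,90,180,270):
    r=np.radians(85.5+a); print([np.round(proj(s,[545.4+98*np.cos(r),160+98*np.sin(r),86]))])
for i in (-1,1):
  for j in (-1,1):
    r=np.radians(85.5);p=np.array([545.4,160,117])+7*i*np.array([np.cos(r),np.sin(r),0])+30*j*np.array([-np.sin(r),np.cos(r),0]);print("bar",np.round(proj(s,p)))
for d in(28,88):
  for j in(-33,33):
    p=np.array([545.4,160,85])+d*np.array([np.cos(r),np.sin(r),0])+j*np.array([-np.sin(r),np.cos(r),0]);print("op",np.round(proj(s,p)))
E
```

```text
[545.66631724 160.2258532  131.8144316 ] [-1.79994392e+02 -1.81482779e-02  1.75737481e+02]
[array([427., 240.])]
[array([283.,  85.])]
[array([137., 239.])]
[array([282., 361.])]
bar [270. 303.]
bar [270. 209.]
bar [293. 303.]
bar [294. 209.]
op [321. 283.]
op [325. 192.]
op [406. 283.]
op [417. 192.]
```

View pics/w1.png

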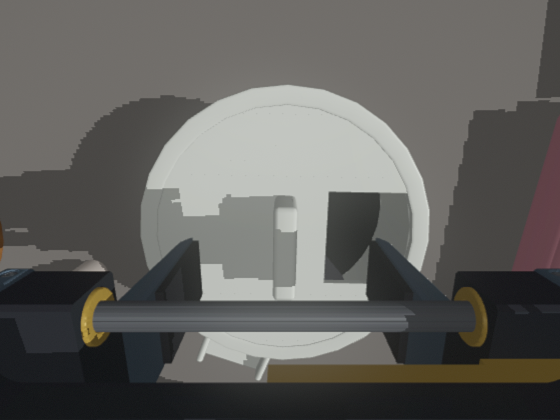

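The wrist view shows the bar centred between the fingers (bar x≈286, finger midpoint ≈287) and parallel to the pads. I'll lower and grip.

Request:
play_rows --pt "0 0 0.4 0 0 0" --pt "0 0 0.4 0 0 0" --pt "0 0 0.4 0 0 0" --pt "0 0 0.4 0 0 0" --pt "0 0 0.2 0 0 0" --pt "0 0 0.15 0 0 0" --pt "0 0 0 0 0 0" --pt "0 0 0 0 0 0"

```text
clock: 4.15
ee_pos: [545.8, 160.1, 92.9]
tcp_rot: [-180.0, -0.0, 175.7]
wrist_force: [0.3, 0.3, 0.5]
finger_gap: 1.004
gripper_force: 0.0
```

Request:
play_rows --pt "0 0 0 0 0 0" --pt "0 0 0 0 0 0" --pt "0 0 0 0 0 0" --pt "0 0 0 0 0 0" --pt "0 0 0 0 0 0" --pt "0 0 0 0 0 0" --pt "0 0 0 0 0 0" --pt "0 0 0 0 0 0" --jaw -1

```text
clock: 4.82
ee_pos: [545.8, 160.1, 92.9]
tcp_rot: [-180.0, -0.0, 175.7]
wrist_force: [0.5, -0.2, 0.3]
finger_gap: 0.444
gripper_force: 0.0
```

Request:
play_rows --pt "0 0 0 0 0 0" --pt "0 0 0 0 0 0" --pt "0 0 0 0 0 0" --pt "0 0 0 0 0 0" --pt "0 0 0 0 0 0" --pt "0 0 0 0 0 0" --pt "0 0 0 0 0 0" --pt "0 0 0 0 0 0"

```text
clock: 5.48
ee_pos: [545.8, 160.5, 93.0]
tcp_rot: [180.0, 0.0, 175.7]
wrist_force: [-0.4, 6.0, -0.9]
finger_gap: 0.147
gripper_force: 30.0
```

Request:
play_rows --pt "0 0 0 0 0 0.006" --pt "0 0 0 0 0 0.012" --pt "0 0 0 0 0 0.014" --pt "0 0 0 0 0 0.014" --pt "0 0 0 0 0 0.014" --pt "0 0 0 0 0 0.014" --pt "0 0 0 0 0 0.014" --pt "0 0 0 0 0 0.014"

```text
clock: 6.15
ee_pos: [545.7, 160.2, 92.9]
tcp_rot: [-180.0, -0.0, 138.8]
wrist_force: [-1.0, 0.5, 1.0]
finger_gap: 0.149
gripper_force: 30.0
```

Request:
play_rows --pt "0 0 0 0 0 0.014" --pt "0 0 0 0 0 0.014" --pt "0 0 0 0 0 0.014" --pt "0 0 0 0 0 0.014" --pt "0 0 0 0 0 0.014" --pt "0 0 0 0 0 0.014" --pt "0 0 0 0 0 0.014" --pt "0 0 0 0 0 0.014"

```text
clock: 6.82
ee_pos: [545.3, 160.0, 92.9]
tcp_rot: [-179.9, 0.0, 98.5]
wrist_force: [-3.7, -0.1, 3.6]
finger_gap: 0.151
gripper_force: 30.0
```

Request:
play_rows --pt "0 0 0 0 0 0.014" --pt "0 0 0 0 0 0.014" --pt "0 0 0 0 0 0.014" --pt "0 0 0 0 0 0.014" --pt "0 0 0 0 0 0.012" --pt "0 0 0 0 0 0.006" --pt "0 0 0 0 0 0.003" --pt "0 0 0 0 0 0"

```text
clock: 7.48
ee_pos: [545.0, 160.0, 92.9]
tcp_rot: [-179.9, 0.0, 70.9]
wrist_force: [-6.4, -0.1, 5.0]
finger_gap: 0.15
gripper_force: 30.0
```

Request:
play_rows --pt "0 0 0 0 0 0.004" --pt "0 0 0 0 0 0.006" --pt "0 0 0 0 0 0.005" --pt "0 0 0 0 0 0.0025" --pt "0 0 0 0 0 0" --pt "0 0 0 0 0 0" --pt "0 0 0 0 0 0" --pt "0 0 0 0 0 0"

```text
clock: 8.15
ee_pos: [545.0, 160.0, 92.9]
tcp_rot: [-179.9, 0.1, 64.7]
wrist_force: [-6.0, 0.6, 6.0]
finger_gap: 0.153
gripper_force: 30.0
```

Request:
play_rows --pt "0 0 0 0 0 0" --pt "0 0 0 0 0 0" --pt "0 0 0 0 0 0" --pt "0 0 0 0 0 0" --pt "0 0 0 0 0 0" --pt "0 0 0 0 0 0" --pt "0 0 0 0 0 0" --pt "0 0 0 0 0 0" --jaw 1

```text
clock: 8.82
ee_pos: [545.8, 160.1, 92.9]
tcp_rot: [180.0, 0.0, 64.7]
wrist_force: [0.5, 0.2, 0.4]
finger_gap: 0.704
gripper_force: 0.0
```

Request:
play_rows --pt "0 0 -0.2 0 0 0" --pt "0 0 -0.5 0 0 0" --pt "0 0 -0.9 0 0 0" --pt "0 0 -0.9 0 0 0" --pt "0 0 -0.9 0 0 0" --pt "0 0 -0.9 0 0 0" --pt "0 0 -0.9 0 0 0" --pt "0 0 -0.7 0 0 0"

```text
clock: 9.48
ee_pos: [546.2, 160.2, 213.4]
tcp_rot: [179.9, -0.1, 64.7]
wrist_force: [0.2, -0.4, 0.7]
finger_gap: 0.999
gripper_force: 0.0
```

```bash
python3 - <<'E'
from h import *
s=cam("wrist"); cv2.imwrite("pics/w2.png",cv2.resize(s["color"][:,:,::-1],(800,600),interpolation=cv2.INTER_CUBIC))
import pickle; pickle.dump(s,open("w2.pkl","wb"))
s=cam("side"); pickle.dump(s,open("side2.pkl","wb"))
st=bot.read_state();print(st["ee_pos"],st["tcp_rot"],st["finger_gap"])
E
```

```text
[547.14546827 160.46072392 214.09204457] [ 1.79801395e+02 -1.61355593e-01  6.46747252e+01] 1.0011247288749507
```

View pics/w2.png

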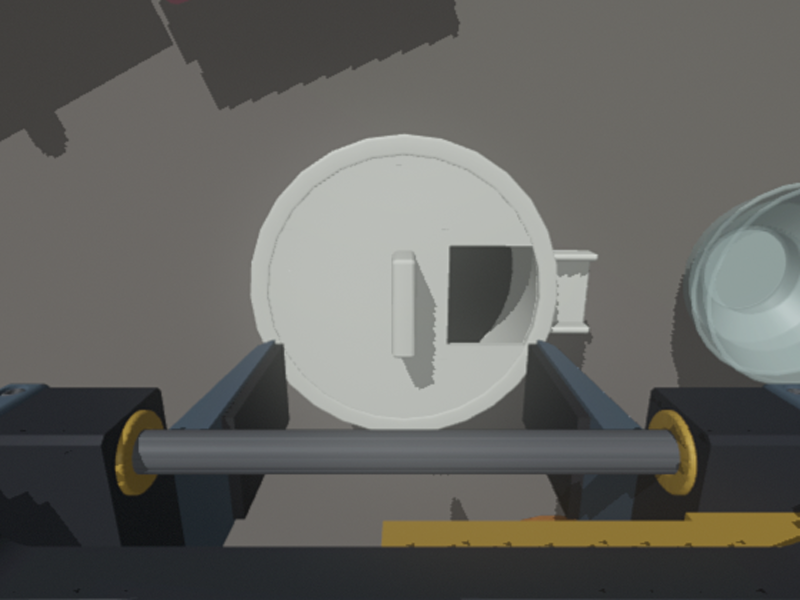

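The opening (corners (449,246), (449,343), (540,246), (529,343)) now faces the lip (outer corners (596,257) and (588,328)). Next I'll quantify the alignment.

```bash
python3 - <<'E'
from h import *
import pickle
from scipy.optimize import least_squares
s=pickle.load(open("w2.pkl","rb")); k=.7
T=lambda x,y,z: ray(s,(x+.5)*k-.5,(y+.5)*k-.5,z)
P=np.array([T(*q,86) for q in [(251,285),(556,285),(403,134),(300,172),(510,172),(270,215),(537,213),(410,430),(340,415)]])
c=least_squares(lambda p:np.hypot(P[:,0]-p[0],P[:,1]-p[1])-p[2],[545,160,98]).x;print(c)
an=lambda e:np.degrees(np.arctan2(e[1],e[0]))
a,b=T(449,246,85),T(449,343,85);m=(a+b)/2
print("open edge",an(a-b)-90,np.linalg.norm(a-b),"mid ang",an(m[:2]-c[:2]),"dist",np.linalg.norm(m[:2]-c[:2]))
a2,b2=T(535,245,85),T(528,343,85);print("sides",an(a2-a),an(b2-b))
bb=[T(*q,117) for q in[(403,252),(403,356)]];print("bar",an(bb[0]-bb[1])-90,np.mean(bb,0))
for q in [((596,255),(588,330)),((556,252),(555,330))]:
    l=[T(*x,79) for x in q];lm=(l[0]+l[1])/2;print("lip",lm,an(lm[:2]-c[:2]),np.linalg.norm(lm[:2]-c[:2]),np.linalg.norm(l[0]-l[1]),an(l[0]-l[1])-90)
E
```

```text
[545.78986341 163.07233092  96.21880346]
open edge -23.86215841446372 63.86724206213388 mid ang -27.777093708193018 dist 28.613929674776706
sides -24.636044812307574 -25.312989567464168
bar -25.383700137196016 [545.91172832 164.66569942 117.        ]
lip [655.46996352 109.98899021  79.        ] -25.82620854082667 121.85058647023571 50.22914208687577 -25.05292974061524
lip [634.43388655 120.99733369  79.        ] -25.391412910825125 98.1227202581892 52.287857381218494 -21.058059820743225
```

Cap is at about -25.3° and the lip at about -25.5°, so it is aligned. Next I'll yaw the tool +90° so the fingers fit across the 66 mm side of the opening, then go over the jar.

Request:
play_rows --pt "0 0 0 0 0 -0.015" --pt "0 0 0 0 0 -0.016" --pt "0 0 0 0 0 -0.016" --pt "0 0 0 0 0 -0.016" --pt "0 0 0 0 0 -0.016" --pt "0 0 0 0 0 -0.016" --pt "0 0 0 0 0 -0.016" --pt "0 0 0 0 0 -0.016"

```text
clock: 10.25
ee_pos: [545.4, 160.0, 210.4]
tcp_rot: [-180.0, -0.0, 110.7]
wrist_force: [0.0, 0.5, 0.2]
finger_gap: 0.999
gripper_force: 0.0
```

Request:
play_rows --pt "0 0 0 0 0 -0.016" --pt "0 0 0 0 0 -0.016" --pt "0 0 0 0 0 -0.016" --pt "0 0 0 0 0 -0.016" --pt "0 0 0 0 0 -0.016" --pt "0 0 0 0 0 -0.016" --pt "0 0 0 0 0 -0.016" --pt "0 0 0 0 0 -0.011"

```text
clock: 10.92
ee_pos: [545.4, 160.0, 210.4]
tcp_rot: [-180.0, -0.0, 155.0]
wrist_force: [-0.0, -0.3, -0.0]
finger_gap: 0.997
gripper_force: 0.0
```

Request:
play_rows --pt "-0.3 -0.6 0 0 0 0" --pt "-0.44 -0.96 0 0 0 0" --pt "-0.44 -0.96 0 0 0 0" --pt "-0.44 -0.96 0 0 0 0" --pt "-0.44 -0.96 0 0 0 0" --pt "-0.44 -0.96 0 0 0 0" --pt "-0.44 -0.96 0 0 0 0" --pt "-0.44 -0.96 0 0 0 0"

```text
clock: 11.58
ee_pos: [543.7, -2.9, 210.6]
tcp_rot: [-180.0, -0.0, 154.5]
wrist_force: [0.1, -0.7, 0.0]
finger_gap: 1.0
gripper_force: 0.0
```

Request:
play_rows --pt "-0.44 -0.96 0 0 0 0" --pt "-0.44 -0.96 0 0 0 0" --pt "-0.44 -0.96 0 0 0 0" --pt "-0.44 -0.96 0 0 0 0" --pt "-0.44 -0.96 0 0 0 0" --pt "-0.44 -0.96 0 0 0 0" --pt "-0.44 -0.96 0 0 0 0" --pt "-0.3 -0.6 0 0 0 0"

```text
clock: 12.25
ee_pos: [542.0, -164.5, 210.7]
tcp_rot: [-180.0, -0.0, 154.5]
wrist_force: [0.5, 0.5, -0.7]
finger_gap: 0.998
gripper_force: 0.0
```

Request:
play_rows --pt "-0.2 -0.5 0.5 0 0 0" --pt "0 0 0.5 0 0 0" --pt "0 0 0.5 0 0 0" --pt "0 0 0.5 0 0 0" --pt "0 0 0.5 0 0 0" --pt "0 0 0.3 0 0 0" --pt "0 0 0 0 0 0" --pt "0 0 0 0 0 0"

```text
clock: 12.92
ee_pos: [542.0, -172.7, 154.6]
tcp_rot: [-180.0, -0.0, 154.7]
wrist_force: [-0.2, 0.1, -0.5]
finger_gap: 1.0
gripper_force: 0.0
```

```bash
python3 - <<'E'
from h import *
s=cam("wrist"); cv2.imwrite("pics/w3.png",s["color"][:,:,::-1])
st=bot.read_state();print(st["ee_pos"],st["tcp_rot"],st["q"])
import pickle; pickle.dump(s,open("w3.pkl","wb"))
print(proj(s,[542.5,-183,82]),proj(s,[542.5,-183,56]),proj(s,st["ee_pos"]))
E
```

```text
[ 542.28274831 -172.90956974  155.06750484] [1.79999027e+02 3.53953915e-03 1.54692289e+02] [-2.00315582e+01  1.46926496e+01  1.16256639e+02  8.52476144e-04
  4.90470978e+01 -8.47244065e+01]
(np.float64(270.646145226055), np.float64(233.58408722147726)) (np.float64(271.7734675495104), np.float64(223.19992268541785)) (np.float64(282.24795665911546), np.float64(270.0857123818343))
```

View pics/w3.png

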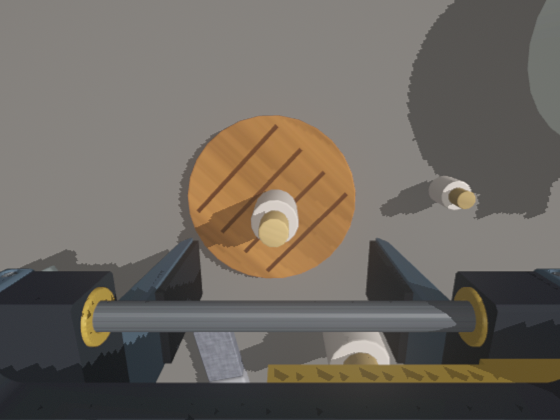

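The wrist view shows the knob top at (274.5,229), against a prediction of (270.6,233.6).

```bash
python3 - <<'E'
from h import *
import pickle
s=pickle.load(open("w3.pkl","rb"))
for u in (274.5,270.5):
  p=ray(s,u,229,82);d=p[:2]-np.array([542.1,-172.8]);r=np.radians(154.7)
  print(p,"tool dx,dy",d@[np.cos(r),np.sin(r)],d@[np.sin(r),-np.cos(r)])
E
```

```text
[ 540.44924185 -178.77339994   82.        ] tool dx,dy -1.0603577979100767 -6.105911128397871
[ 539.16030567 -181.50144935   82.        ] tool dx,dy -1.0609064560729928 -9.123130003496204
```

Request:
play_rows --pt "-0.07 -0.22 0 0 0 0" --pt "-0.07 -0.22 0 0 0 0" --pt "0 0 0.5 0 0 0" --pt "0 0 0.7 0 0 0" --pt "0 0 0.7 0 0 0" --pt "0 0 0.6 0 0 0" --pt "0 0 0.4 0 0 0" --pt "0 0 0.3 0 0 0"

```text
clock: 13.63
ee_pos: [540.5, -182.2, 89.7]
tcp_rot: [-180.0, -0.1, 154.7]
wrist_force: [0.0, 0.6, 0.1]
finger_gap: 1.004
gripper_force: 0.0
```

Request:
play_rows --pt "0 0 0.4 0 0 0" --pt "0 0 0.4 0 0 0" --pt "0 0 0.3 0 0 0" --pt "0 0 0.2 0 0 0" --pt "0 0 0.1 0 0 0" --pt "0 0 0 0 0 0" --pt "0 0 0 0 0 0" --pt "0 0 0 0 0 0"

```text
clock: 14.3
ee_pos: [541.1, -182.4, 63.3]
tcp_rot: [180.0, 0.0, 154.7]
wrist_force: [-0.1, -0.5, 0.2]
finger_gap: 1.0
gripper_force: 0.0
```

Request:
play_rows --pt "0 0 0.08 0 0 0" --pt "0 0 0 0 0 0" --pt "0 0 0 0 0 0" --pt "0 0 0 0 0 0" --pt "0 0 0 0 0 0" --pt "0 0 0 0 0 0" --pt "0 0 0 0 0 0" --pt "0 0 0 0 0 0" --jaw -1

```text
clock: 14.97
ee_pos: [540.9, -182.3, 61.4]
tcp_rot: [180.0, 0.0, 154.7]
wrist_force: [1.5, -1.2, 0.7]
finger_gap: 0.448
gripper_force: 0.0
```

Request:
play_rows --pt "0 0 0 0 0 0" --pt "0 0 0 0 0 0" --pt "0 0 0 0 0 0" --pt "0 0 0 0 0 0" --pt "0 0 0 0 0 0" --pt "0 0 0 0 0 0" --pt "0 0 0 0 0 0" --pt "0 0 0 0 0 0"

```text
clock: 15.63
ee_pos: [540.8, -182.3, 61.3]
tcp_rot: [-180.0, -0.0, 154.7]
wrist_force: [-0.5, 0.6, -1.9]
finger_gap: 0.256
gripper_force: 30.0
```

Request:
play_rows --pt "0 0 -0.3 0 0 0" --pt "0 0 -0.7 0 0 0" --pt "0 0 -1 0 0 0" --pt "0 0 -1 0 0 0" --pt "0 0 -1 0 0 0" --pt "0 0 -1 0 0 0" --pt "0 0 -1 0 0 0" --pt "0 0 -0.7 0 0 0"

```text
clock: 16.3
ee_pos: [541.3, -182.5, 198.5]
tcp_rot: [180.0, 0.1, 154.7]
wrist_force: [0.4, -0.1, -1.2]
finger_gap: 0.251
gripper_force: 30.0
```

Request:
play_rows --pt "0.08 0.3 -0.3 0 0 0" --pt "0.16 0.6 0 0 0 0" --pt "0.25 0.93 0 0 0 0" --pt "0.25 0.93 0 0 0 0" --pt "0.25 0.93 0 0 0 0" --pt "0.25 0.93 0 0 0 0" --pt "0.25 0.93 0 0 0 0" --pt "0.25 0.93 0 0 0 0"

```text
clock: 16.97
ee_pos: [564.2, -48.2, 200.4]
tcp_rot: [-180.0, -0.1, 154.7]
wrist_force: [0.5, 0.1, -0.9]
finger_gap: 0.255
gripper_force: 30.0
```

Request:
play_rows --pt "0.25 0.93 0 0 0 0" --pt "0.25 0.93 0 0 0 0" --pt "0.25 0.93 0 0 0 0" --pt "0.25 0.93 0 0 0 0" --pt "0.25 0.93 0 0 0 0" --pt "0.25 0.93 0 0 0 0" --pt "0.25 0.93 0 0 0 0" --pt "0.2 0.7 0 0 0 0"

```text
clock: 17.63
ee_pos: [590.6, 99.0, 200.5]
tcp_rot: [-180.0, -0.1, 154.7]
wrist_force: [-0.0, 1.1, -1.5]
finger_gap: 0.251
gripper_force: 30.0
```

Request:
play_rows --pt "0.2 0.7 0 0 0 0" --pt "0.14 0.5 0 0 0 0" --pt "0.07 0.2 0 0 0 0" --pt "0 0 0 0 0 0" --pt "0 0 0 0 0 0" --pt "0 0 0 0 0 0" --pt "0 0 0 0 0 0" --pt "0 0 0 0 0 0"

```text
clock: 18.3
ee_pos: [595.8, 125.0, 201.4]
tcp_rot: [-180.0, 0.0, 154.6]
wrist_force: [0.6, 0.2, -1.1]
finger_gap: 0.252
gripper_force: 30.0
```

Request:
play_rows --pt "0.06 0.25 0 0 0 0" --pt "0.06 0.26 0.3 0 0 0" --pt "0 0 0.6 0 0 0" --pt "0 0 0.6 0 0 0" --pt "0 0 0.6 0 0 0" --pt "0 0 0.3 0 0 0" --pt "0 0 0 0 0 0" --pt "0 0 0 0 0 0"

```text
clock: 18.97
ee_pos: [597.8, 135.7, 152.7]
tcp_rot: [-180.0, -0.1, 154.7]
wrist_force: [0.2, -0.7, -0.7]
finger_gap: 0.253
gripper_force: 30.0
```

```bash
python3 - <<'E'
from h import *
w=cam("wrist");s=cam("side");t=cam("top")
c=lambda im,x,y,W,H,o:cv2.resize(im["color"][y:y+H,x:x+W,::-1],o,interpolation=cv2.INTER_CUBIC)
a=c(s,230,170,150,150,(400,400)); b=c(w,130,100,300,300,(400,400)) 
cv2.imwrite("pics/c4.png",np.hstack([a,b]))
print(bot.read_state()["ee_pos"])
E
```

```text
[598.43572295 135.85251472 153.89746801]
```

View pics/c4.png

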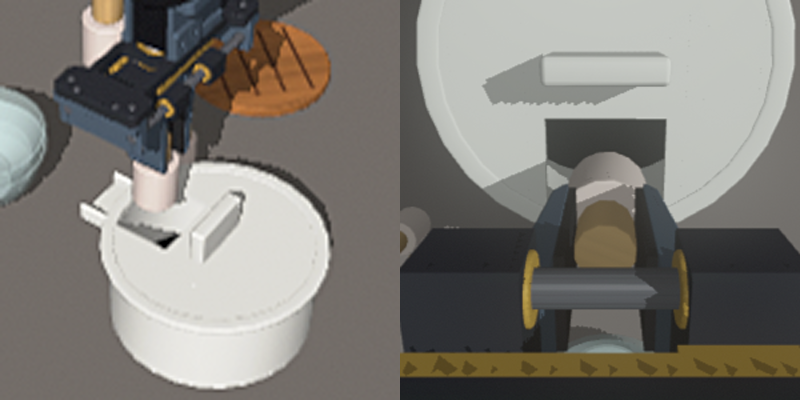

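The jar (x 569–649) is centred across the opening (546–667). I'll lower it in stages and watch the force.

Request:
play_rows --pt "0 0 0.2 0 0 0" --pt "0 0 0.3 0 0 0" --pt "0 0 0.3 0 0 0" --pt "0 0 0.3 0 0 0" --pt "0 0 0.3 0 0 0" --pt "0 0 0.3 0 0 0" --pt "0 0 0.3 0 0 0" --pt "0 0 0.2 0 0 0"

```text
clock: 19.78
ee_pos: [597.7, 135.8, 108.3]
tcp_rot: [-180.0, -0.0, 154.7]
wrist_force: [-0.7, 0.7, -1.7]
finger_gap: 0.254
gripper_force: 30.0
```

Request:
play_rows --pt "0 0 0.3 0 0 0" --pt "0 0 0.3 0 0 0" --pt "0 0 0.3 0 0 0" --pt "0 0 0.3 0 0 0" --pt "0 0 0.3 0 0 0" --pt "0 0 0.2 0 0 0" --pt "0 0 0.1 0 0 0" --pt "0 0 0 0 0 0"

```text
clock: 20.45
ee_pos: [597.8, 135.8, 72.8]
tcp_rot: [-180.0, -0.0, 154.7]
wrist_force: [-0.6, 0.1, -1.3]
finger_gap: 0.255
gripper_force: 30.0
```

Request:
play_rows --pt "0 0 0.2 0 0 0" --pt "0 0 0.2 0 0 0" --pt "0 0 0.1 0 0 0" --pt "0 0 0.1 0 0 0" --pt "0 0 0.08 0 0 0" --pt "0 0 0.03 0 0 0" --pt "0 0 0 0 0 0" --pt "0 0 0 0 0 0"

```text
clock: 21.12
ee_pos: [598.1, 135.8, 59.2]
tcp_rot: [180.0, 0.0, 154.7]
wrist_force: [-0.3, -0.7, -1.3]
finger_gap: 0.257
gripper_force: 30.0
```

Request:
play_rows --pt "0 0 0.03 0 0 0" --pt "0 0 0.02 0 0 0" --pt "0 0 0 0 0 0" --pt "0 0 0 0 0 0" --pt "0 0 0 0 0 0" --pt "0 0 0 0 0 0" --pt "0 0 0 0 0 0" --pt "0 0 0 0 0 0"

```text
clock: 21.78
ee_pos: [598.1, 135.8, 58.2]
tcp_rot: [180.0, 0.0, 154.7]
wrist_force: [0.7, -0.5, -1.4]
finger_gap: 0.256
gripper_force: 30.0
```

Request:
play_rows --pt "0 0 0.03 0 0 0" --pt "0 0 0 0 0 0" --pt "0 0 0 0 0 0" --pt "0 0 0 0 0 0" --pt "0 0 0 0 0 0" --pt "0 0 0 0 0 0" --pt "0 0 0 0 0 0" --pt "0 0 0 0 0 0" --jaw -0.33

```text
clock: 22.45
ee_pos: [598.1, 135.9, 57.6]
tcp_rot: [180.0, 0.0, 154.7]
wrist_force: [0.2, 0.7, -0.1]
finger_gap: 0.336
gripper_force: 0.0
```

Released with no contact force. I'll rise straight up, clear the drum and look.

Request:
play_rows --pt "0 0 -0.1 0 0 0" --pt "0 0 -0.2 0 0 0" --pt "0 0 -0.3 0 0 0" --pt "0 0 -0.3 0 0 0" --pt "0 0 -0.3 0 0 0" --pt "0 0 -0.4 0 0 0" --pt "0 0 -0.6 0 0 0" --pt "0 0 -0.8 0 0 0"

```text
clock: 23.12
ee_pos: [597.6, 135.7, 118.2]
tcp_rot: [-180.0, -0.0, 154.7]
wrist_force: [0.2, -0.4, 0.0]
finger_gap: 0.334
gripper_force: 0.0
```

Request:
play_rows --pt "0 0 -1 0 0 0" --pt "0 0 -1 0 0 0" --pt "0 0 -1 0 0 0" --pt "0 0 -1 0 0 0" --pt "0.6 0 -1 0 0 0" --pt "0.9 0 0 0 0 0" --pt "0.9 0 0 0 0 0" --pt "0.6 0 0 0 0 0"

```text
clock: 23.78
ee_pos: [542.7, 161.9, 218.7]
tcp_rot: [180.0, 0.0, 154.7]
wrist_force: [0.6, 0.2, -0.3]
finger_gap: 0.335
gripper_force: 0.0
```

```bash
python3 - <<'E'
from h import *
w=cam("wrist");s=cam("side");t=cam("top")
c=lambda im,x,y,W,H,o:cv2.resize(im["color"][y:y+H,x:x+W,::-1],o,interpolation=cv2.INTER_CUBIC)
a=c(s,250,210,120,120,(400,400)); b=c(w,80,40,400,400,(400,400)) if 0 else c(w,130,20,300,300,(400,400))
cv2.imwrite("pics/c5.png",np.hstack([a,b]))
st=bot.read_state();print(st["ee_pos"],st["wrist_force"],st["clock"])
E
```

```text
[543.58862342 161.73153646 218.13493616] [0.00214582 0.06269243 0.16574595] 23.9333
```

View pics/c5.png

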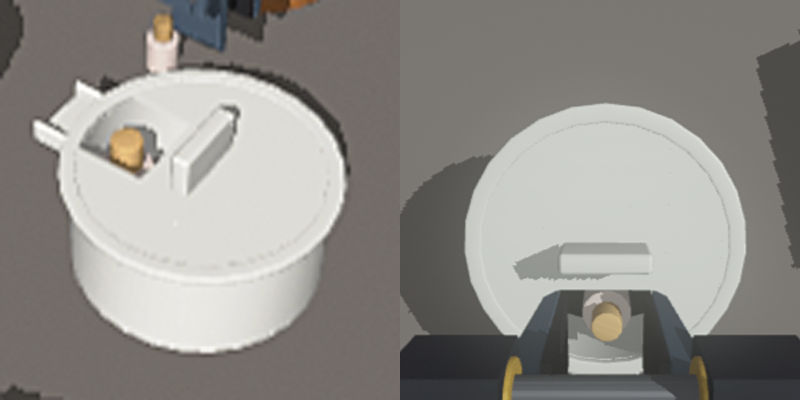

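The jar stands upright in the lip compartment, with its knob at (127,148) in the side crop. The opening is still over it and the arm is clear.

```bash
python3 -c "
from bench import bot
print(bot.hand_in())"
```

```text
the job is handed in; nothing more can be done
None
```

I turned the cap so its opening sits over the lip compartment (within about 1° by the wrist camera), stood the middle-sized jar upright on that compartment's floor through the opening, and handed the job in at about 24 s of the 64 s allowed; no verdict came back.

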